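# Index the casting turntable to the cone

### The arm

A 6-joint arm with a two-finger parallel gripper is mounted at the origin on the work surface. World frame = base frame: x ahead of the robot, y to its left, z up, the work surface at z = 0. Lengths are in m, angles in degrees, forces in N, time in s.
With the tool pointing down it reaches from about 0.25 to 0.725 m from the base axis. Payload 9.7 kg.
Tool frame: the origin (TCP) lies midway between the tips of the shut fingers; the grasp point (between the pads) lies 19 mm behind it; z points along the fingers, y is the line along which they close (so a half turn about z gives the same grasp; the last joint's range is limited). The gripper opens to 85 mm and grips with 20 to 120 N. Pads are 22 mm wide; open, the fingers measure 114 mm over their backs; the gripper's body (76 mm by 85 mm) begins 54 mm behind the grasp point. The pads swing forward as they close: fully open they stand 13 mm farther back than shut.
Start: joints at [-67.895, 4.979, 10.078, 95.1, 0, 90], TCP at [0.207, -0.51, 0.231] pointing down, gripper open.
Joint ranges: [-179.16, 179.16], [-48.56, 103.87], [-65.8, 70.77], [-126.05, 130.52], [-82.76, 87.17], [-180, 180]. Speed limits (degrees/s): [127.2, 127.2, 147.25, 180, 180, 180].

### API

Orientations are given as [roll, pitch, yaw] about the fixed x, y, z axes, in that order (R = Rz(yaw) Ry(pitch) Rx(roll)).
In Python, from workcell import * gives the robot as it stands.
- The arm moves only by the tool servo_tool, never from a script. Its argument "moves" is a list of rows, each a list of 4 numbers: the shift along the world's x, y, z in shares of 75 cm (1.0 is 75 cm), then the turn about the world's z in a scale on which 1.0 is 2 pi rad. A call has 1 to 20 rows; each row is the pose to reach, as a shift and turn from the pose commanded when the call began; what a row does not reach only later rows make up. A row lasts 1/12 s, in which the tool goes at most 41.7 mm and 7.16 degrees, less where a joint would pass 70% of its speed; a pose out of reach is approached as far as the arm can. Shift and turn numbers lie between -1 and 1, and a call with a number outside is refused. A call with a gripper value outside its range is refused whole. "claw" is the closure, from 0 (fully open) to 1 (shut), set as the call begins (left out, the last holds). The fingers move at their own pace and stop on an object; "force" is the grip in N (left out, the last holds). Time passes only in rows, so rows that repeat a pose let the fingers close. It gives the time, the measured TCP pose, the force, the opening and the grip force at its end, in the units of the state.
- get_obs(): the state, without advancing time (a new reading comes with each control period).
- camera(name): name is "scene" or "top"; returns the picture (420x560x3 uint8, red, green, blue); there is no depth.
- get_calibration(name): a dict with "fx", "fy", "cx", "cy" (pixels), "k1" (the pictures are not rectified: a ray, as slopes to the right and down, at radius r is drawn at 1 + k1 r^2 times it, then the intrinsics apply), "rvec" (rotation vector, rad) and "tvec" (3), from world to camera coordinates, as OpenCV has them. Camera axes: x right, y down, z forward; pixel columns grow to the right and rows downward; lengths in m; the calibration is good to about 2 mm. A picture is of the moment at which its call begins. get_calibration takes no time and is no camera call.
- job_done(): hands the job in; it is judged then, once.
The state is a dict: "time": time; "q": joint angles; "qd": joint speeds; "joint_efforts": joint torques, N m; "ee_pos": TCP position; "tcp_rot": TCP orientation; "wrist_force": force on the tool from outside, world axes, zero at the start; "torque": the same for the moment, N m; "opening": finger opening in m; "grasp_force": force on a finger pad.
Only numpy, scipy, OpenCV 4.12 (cv2) and the standard library are available. Lean on these libraries where they do the work, as an engineer would, in place of code of your own. Each camera call takes 0.05 s, during which the arm holds its last target. There are 200 camera calls.

### The job

On the sculptor's bench, turn the indexing table one click, whichever way is right, so that the plaster cone comes round to the pointer post and the table rests clicked in at that position. Do not touch the cone: it must ride round standing upright in its cup.

Things in the scene. Friction and masses are not known exactly. Their poses are not given: they have to be found in the camera images.
- disc (a joint): Angle (rad, counter-clockwise from above positive, 0 at start) of the 250 mm disc, top 60 mm above the bench, on a grey base. It clicks into rest every 60 degrees (1.047 rad), one of six shallow black rubber cups (52 mm inside, 6 mm deep, 85 mm from the axis) per click. Passing between clicks takes 0.2 N m; let go within 20 degrees of a click it pulls in to within 3. Range +-3 rad.
- hub (a point): Middle of the dark steel handle bar on the disc's axis, 124 mm above the bench, for turning the disc by and turning with it. The bar is 70 mm long (this point's x axis), 14 mm thick (its y axis), 32 mm high, underside 108 mm above the bench, on a 24 mm post; z is up. All else on the disc is lower than 108 mm.
- mark (a point): Fixed working position: the point on the cup circle, at cup-floor height (62 mm above the bench, 85 mm from the axis), in front of the dark pointer post. The post stands on the base just outside the disc, 162 mm from the axis, its top 93 mm above the bench, its beak pointing at the axis. It does not turn with the disc.
- cone: Loose white plaster cone, 46 mm wide at the foot, 44 mm high, about 60 g; origin at the centre of its underside, z up. It starts in the cup one click to one side or the other of the pointer. Three other loose plaster casts (plain drum, square block, stepped round) stand in other cups.

How it is judged (in metres and radians):
At the end, for the whole second after the job is handed in: The cone stands upright (within 10 degrees) with the centre of its foot within 15 mm of the working position in front of the pointer; the disc is one click (60 degrees, within 7) from where it started, either way, and still (distance between cone and mark below 0.015 m and (value of joint disc between 0.927198 and 1.1672 rad or value of joint disc between -1.1672 and -0.927198 rad) and velocity of joint disc between -0.05 and 0.05 rad/s and angle between cone's own z axis and vertical below 0.17 rad); the robot touches nothing.
It fails at once if the robot touches the cone (contact force between any of the arm, the fingers and cone above 1 N).
It also fails if it takes over 32 s, if anything falls off the work surface, if the arm or the gripper's body presses on something with over 40 N, if the wrist force passes 120 N, or if a joint passes its speed limit or range.

## Working session

There is one attempt and no reset: what is moved stays moved. The work goes in short steps, Python scripts to look and compute and a tool call to move; the robot and the scene stay as the last step left them, time stands still between calls to the robot, and variables do not carry over. Pictures are saved under pics/ and viewed, at most 10 in all, crops included, and the job is handed in when it is done.

Besides the shell and the picture viewer there is one more tool, called after "Request:" as name(argument=value, ...) on one line, values as JSON. servo_tool: Moves the arm, as the interface text tells. Its arguments: {"type":"object","properties":{"moves":{"type":"array","items":{"type":"array","items":{"type":"number"}}},"claw":{"type":"number"},"force":{"type":"number"}},"required":["moves"]}

```bash
mkdir -p pics
cat > h.py <<'E'
from workcell import *
import numpy as np, cv2
def cal(n):
    c=get_calibration(n); K=np.array([[c['fx'],0,c['cx']],[0,c['fy'],c['cy']],[0,0,1.]])
    R=cv2.Rodrigues(np.array(c['rvec'],float))[0]; t=np.array(c['tvec'],float).ravel()
    return K,np.array([c['k1'],0,0,0,0.]),R,t
def ray(n,uv):
    K,d,R,t=cal(n); p=cv2.undistortPoints(np.array(uv,float).reshape(-1,1,2),K,d).reshape(-1,2)
    return -R.T@t, np.c_[p,np.ones(len(p))]@R
def onplane(n,uv,z):
    o,r=ray(n,uv); return o+r*((z-o[2])/r[:,2])[:,None]
def tri(uv1,uv2):
    o1,r1=ray('top',uv1);o2,r2=ray('scene',uv2);out=[]
    for a,b in zip(r1,r2):
        s=np.linalg.lstsq(np.c_[a,-b],o2-o1,rcond=None)[0]
        p,q=o1+s[0]*a,o2+s[1]*b; out.append(np.r_[(p+q)/2,np.linalg.norm(p-q)])
    return np.array(out)
def proj(n,P):
    K,d,R,t=cal(n); return cv2.projectPoints(np.array(P,float).reshape(-1,3),R,t,K,d)[0].reshape(-1,2)
def snap(n,f):
    im=camera(n); cv2.imwrite(f,im[:,:,::-1]); return im
E
python3 - <<'E'
from h import *
for n in('top','scene'):
    snap(n,f'pics/{n}0.png'); o,_=ray(n,[[0,0]]); print(n,o)
print(get_obs())
E
```

```text
top [ 0.48657997 -0.00859953  0.74340723]
scene [ 1.00392924 -0.05791138  0.58771729]
{'time': 0.1, 'q': array([-6.78953872e+01,  5.00804031e+00,  1.00395754e+01,  9.50981794e+01,
        4.50876054e-04,  8.99999943e+01]), 'qd': array([-0.03584108, -0.09541216,  0.12674651,  0.05828759,  0.01781655,
        0.01735844]), 'joint_efforts': array([-6.71907765e-04, -5.21557224e+01,  4.65655231e+01,  1.59023440e-02,
       -5.44553203e-06,  1.44060942e-05]), 'ee_pos': array([ 0.20689429, -0.50939558,  0.23065828]), 'tcp_rot': array([-1.79933356e+02, -4.50882412e-04,  2.21046180e+01]), 'wrist_force': array([-0.12310859, -0.03444521,  0.30938884]), 'torque': array([-0.02063351,  0.01202192, -0.00107644]), 'grasp_force': 0.0, 'opening': 0.0851670051491784}
```

View pics/top0.png

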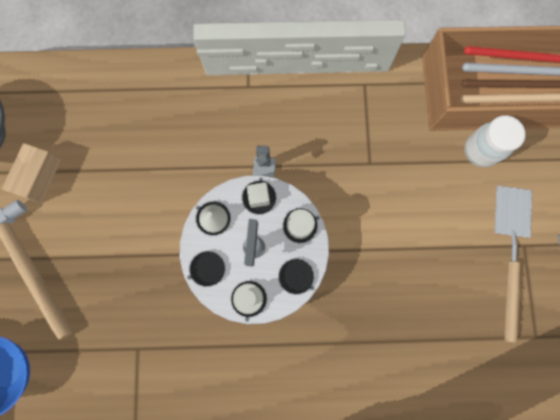

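View pics/scene0.png

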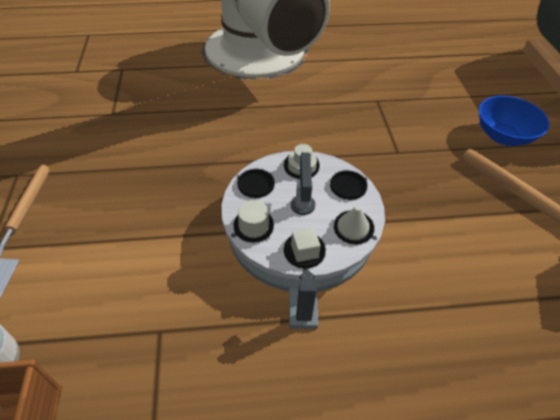

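Top view: the cone is at (213,218), one click counter-clockwise of the post (264,160). The handle bar runs from about (254,221) to (250,265). Scene view: the cone is at (354,225), the post at (305,300) and the bar at (306,175). The disc must turn clockwise. Next I'll measure the bar, axis and cone.

```bash
python3 - <<'E'
from h import *
T=cv2.imread('pics/top0.png');S=cv2.imread('pics/scene0.png')
# disc: light grey ellipse in each view -> axis at z=.06
for n,I,c in(('top',T,(254,249)),('scene',S,(303,212))):
    hsv=cv2.cvtColor(I,cv2.COLOR_BGR2HSV)
    m=((hsv[...,1]<50)&(hsv[...,2]>140)).astype(np.uint8)
    k=np.zeros_like(m);cv2.circle(k,c,95,1,-1);m*=k
    C=max(cv2.findContours(m,0,2)[0],key=cv2.contourArea)[:,0,:].astype(float)
    H=cv2.convexHull(C.astype(np.float32))[:,0,:]
    P=onplane(n,H,.06)[:,:2]
    for _ in range(4):
        A=np.c_[2*P,np.ones(len(P))];s=np.linalg.lstsq(A,(P**2).sum(1),rcond=None)[0]
        r=np.sqrt(s[2]+s[:2]@s[:2]);e=abs(np.linalg.norm(P-s[:2],axis=1)-r);P=P[e<=max(.002,np.median(e)*2)]
    print(n,'disc',s[:2],r,len(P))
    # bar: dark not-black bluish blob
    m=((I.max(2)<115)&(I.max(2)>40)&(I[...,0].astype(int)>=I[...,2])).astype(np.uint8)*k
    N,L,st,ce=cv2.connectedComponentsWithStats(m)
    for i in range(1,N):
        if st[i,4]>80:
            print(st[i],ce[i],cv2.minAreaRect(np.argwhere(L==i)[:,::-1].astype(np.float32)))
    cv2.imwrite(f'pics/m_{n}.png',np.hstack([cv2.resize(I[c[1]-90:c[1]+100,c[0]-95:c[0]+95],None,fx=2,fy=2,interpolation=2),cv2.cvtColor(cv2.resize(m[c[1]-90:c[1]+100,c[0]-95:c[0]+95]*255,None,fx=2,fy=2),8)]))
print('cone(apex)',tri([[211,216]],[[357,209]]))
print('post top z.093',onplane('top',[[263,150]],.093))
E
python3 -c "
import cv2,numpy as np
a=cv2.imread('pics/m_top.png');b=cv2.imread('pics/m_scene.png');I=np.vstack([a,b]);print(I.shape);cv2.imwrite('pics/m.png',cv2.resize(I,(600,600)))"
```

```text
top disc [0.55734504 0.03660002] 0.1256494251765191 33
[260 155  15  11  82] [267.03658537 161.13414634] ((267.7783203125, 162.09906005859375), (11.752558708190918, 11.65542984008789), 29.05460548400879)
[242 183  35  31 234] [259.96153846 203.7991453 ] ((259.2933349609375, 199.3492889404297), (28.253141403198242, 33.81879806518555), 77.73522186279297)
[196 201  35  34 199] [213.67839196 216.03015075] ((213.0, 217.5), (33.0, 34.0), 90.0)
[283 211  36  32 199] [299.79899497 230.9798995 ] ((299.6000061035156, 227.69998168945312), (34.346012115478516, 29.7844295501709), 10.304845809936523)
[248 222  17  43 244] [255.56557377 245.50409836] ((257.4314880371094, 244.06968688964844), (15.08403491973877, 42.23529815673828), 13.5704345703125)
[190 251  35  35 869] [208.19677791 267.9136939 ] ((207.0, 268.0), (34.0, 34.0), 90.0)
[279 259  35  35 900] [296.87333333 275.75444444] ((296.0, 276.0), (34.0, 34.0), 90.0)
[232 281  35  37 179] [253.73743017 298.98324022] ((249.0, 299.0), (36.0, 34.0), 90.0)
scene disc [0.55845493 0.03747708] 0.12475852048205836 22
[283 153  37  63 904] [302.76438053 186.93252212] ((304.1455078125, 183.525146484375), (60.8481559753418, 36.14042663574219), 79.82449340820312)
[237 169  38  30 157] [254.23566879 183.88535032] ((255.5, 183.5), (29.0, 37.0), 90.0)
[329 170  38  31 147] [346.89795918 185.68027211] ((347.5, 185.0), (30.0, 37.0), 90.0)
[333 211  43  34 147] [351.85034014 231.93197279] ((354.0, 227.5), (33.0, 42.0), 90.0)
[ 226  213  137   94 2236] [290.48881932 273.22003578] ((286.3595886230469, 260.29107666015625), (133.4525604248047, 73.79600524902344), 31.865978240966797)
cone(apex) [[0.60527259 0.10372689 0.09974973 0.00390127]]
post top z.093 [[0.71590641 0.01680442 0.093     ]]
(760, 760, 3)
```

View pics/m.png

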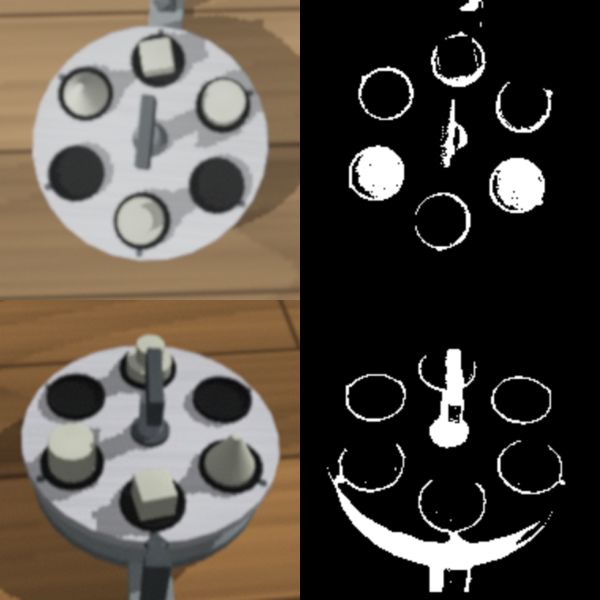

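The crop shows the bar's top face clearly in both views. I'll triangulate its ends.

Run:
```python
from h import *
f=300/190
t=[[159+148/f,159+97/f],[159+142/f,159+167/f]]
# scene crop: origin (208,122); near end (toward camera,+x) listed first
s=[[208+155/f,122+102/f],[208+154/f,122+50/f]]
P=tri(t,s);print(P)
Q=onplane('top',t,.140);print('top z.14',Q,Q.mean(0),np.linalg.norm(Q[0]-Q[1]),np.degrees(np.arctan2(*(Q[0]-Q[1])[1::-1])))
Q=onplane('scene',s,.140);print('scene z.14',Q,Q.mean(0),np.degrees(np.arctan2(*(Q[0]-Q[1])[1::-1])))
a=onplane('top',[[213,218],[258,200],[249,299],[300,227],[207,268],[296,276]],.065)[:,:2]-[.558,.037]
print(a,np.degrees(np.arctan2(a[:,1],a[:,0])))
```

```text
[[5.89785912e-01 3.27155008e-02 1.36333253e-01 3.57675051e-04]
 [5.23556151e-01 4.03930133e-02 1.35144232e-01 2.53948463e-03]]
top z.14 [[0.58913833 0.03228915 0.14      ]
 [0.52309735 0.03874833 0.14      ]] [0.55611784 0.03551874 0.14      ] 0.06635610647355922 -5.586089630464205
scene z.14 [[0.5931574  0.03215782 0.14      ]
 [0.52875341 0.04060352 0.14      ]] [0.56095541 0.03638067 0.14      ] -7.470923799297571
[[ 0.04976337  0.06734327]
 [ 0.0789295  -0.00904752]
 [-0.08595298  0.00817158]
 [ 0.03064245 -0.07899552]
 [-0.03387426  0.07692588]
 [-0.05082922 -0.06968103]] [  53.53741895   -6.53915084  174.56919393  -68.79867093  113.76625863
 -126.10909519]
```

Careful with the scale: shifts go in shares of 75 cm and turns go in shares of 2 pi rad. That gives: 13 cm / 75 = 0.1733, 10 cm / 75 = 0.1333, -0.3 rad / 6.2832 = -0.0477.

Request:
servo_tool(moves=[[0.0133, 0.04, 0, 0], [0.04, 0.08, 0, -0.0159], [0.0667, 0.1333, 0, -0.0318], [0.0933, 0.1733, 0, -0.0477]], claw=0)

```text
time: 0.43
ee_pos: [0.2769, -0.3779, 0.2309]
tcp_rot: [-180.0, 0.0, 4.6]
wrist_force: [0.1, 0.1, 0.0]
opening: 0.0857
grasp_force: 0.0
```

```bash
python3 -c "
from workcell import *
o=get_obs();print(o['q'],o['tcp_rot'],o['ee_pos'])"
```

```text
[-5.37731197e+01 -6.09812080e+00 -9.58332947e-01  9.51948353e+01
  4.04847664e-03  1.21673417e+02] [-1.79951026e+02  2.54586609e-02  4.55347180e+00] [ 0.27685665 -0.37787044  0.23085507]
```

q6 counts opposite to yaw, so I use the half-turned grasp at yaw 173.7°, with the hub at (0.558, 0.0365).

Converted, 41.6 cm / 75 = 0.5547, 28.1 cm / 75 = 0.3747, 2.38 rad / 6.2832 = 0.3788.

Request:
servo_tool(moves=[[0.0133, 0.0267, 0, 0.0159], [0.04, 0.0533, 0, 0.035], [0.0667, 0.0933, 0, 0.0541], [0.0933, 0.1333, 0, 0.0732], [0.12, 0.1733, 0, 0.0923], [0.1467, 0.2133, 0, 0.1114], [0.1733, 0.2533, 0, 0.1305], [0.2, 0.2933, 0, 0.1496], [0.2267, 0.3333, 0, 0.1687], [0.2533, 0.3733, 0, 0.1878], [0.28, 0.4133, 0, 0.2069], [0.3067, 0.4533, 0, 0.226], [0.3333, 0.4933, 0, 0.2451], [0.3467, 0.52, 0, 0.2642], [0.36, 0.5333, 0, 0.2833], [0.3733, 0.5467, 0, 0.3024], [0.3747, 0.5547, 0, 0.3215], [0.3747, 0.5547, 0, 0.3406], [0.3747, 0.5547, 0, 0.3597], [0.3747, 0.5547, 0, 0.3788]])

```text
time: 2.1
ee_pos: [0.5579, 0.0367, 0.2307]
tcp_rot: [-180.0, -0.0, 141.6]
wrist_force: [-1.1, 0.6, -0.7]
opening: 0.0855
grasp_force: 0.0
```

Converted, -3 cm / 75 = -0.04, -2 cm / 75 = -0.0267, 0.566 rad / 6.2832 = 0.0901.

Request:
servo_tool(moves=[[0, 0, 0, 0.0191], [0, 0, 0, 0.0382], [0, 0, 0, 0.0573], [0, 0, 0, 0.0764], [0, 0, -0.0133, 0.0901], [0, 0, -0.0267, 0.0901], [0, 0, -0.04, 0.0901], [0, 0, -0.04, 0.0901], [0, 0, -0.04, 0.0901]])

```text
time: 2.85
ee_pos: [0.5575, 0.0364, 0.2003]
tcp_rot: [-180.0, -0.1, 173.6]
wrist_force: [0.4, -1.5, 0.2]
opening: 0.0854
grasp_force: 0.0
```

Run:
```python
from h import *
o=get_obs();print(o['q'],o['tcp_rot'],o['ee_pos'])
I=np.vstack([camera('top')[150:340,130:410],camera('scene')[100:330,160:440]])
cv2.imwrite('pics/a.png',cv2.resize(I[:,:,::-1],None,fx=1.4,fy=1.4))
```

```text
[3.73615677e+00 5.73074809e+00 7.44820656e+00 9.18214071e+01
 6.79314715e-04 1.01471222e+01] [-1.79982355e+02 -1.02442449e-01  1.73589018e+02] [0.55746716 0.03640645 0.20033374]
```

View pics/a.png

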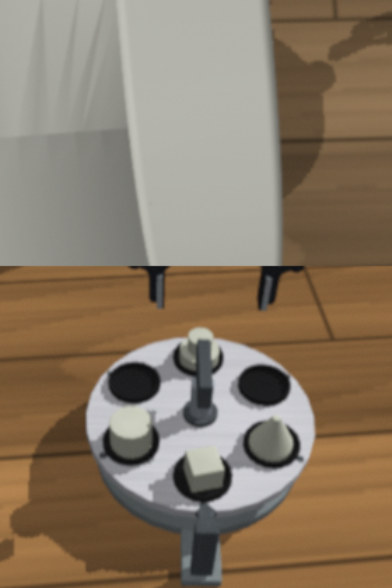

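The scene crop shows the fingers (x about 160 and 265) straddling the bar (x about 204), and the cone still in its cup. Lowering to grip.

Converted, -8.5 cm / 75 = -0.1133, -8 cm / 75 = -0.1067.

Request:
servo_tool(moves=[[0, 0, -0.0133, 0], [0, 0, -0.0333, 0], [0, 0, -0.0533, 0], [0, 0, -0.0733, 0], [0, 0, -0.0933, 0], [0, 0, -0.1067, 0], [0, 0, -0.1133, 0], [0, 0, -0.1133, 0]])

```text
time: 3.62
ee_pos: [0.5575, 0.0364, 0.1152]
tcp_rot: [-180.0, -0.1, 173.7]
wrist_force: [-0.0, 1.0, -0.0]
opening: 0.0857
grasp_force: 0.0
```

Request:
servo_tool(moves=[[0, 0, 0, 0], [0, 0, 0, 0], [0, 0, 0, 0], [0, 0, 0, 0], [0, 0, 0, 0], [0, 0, 0, 0], [0, 0, 0, 0], [0, 0, 0, 0], [0, 0, 0, 0], [0, 0, 0, 0]], claw=1, force=40)

```text
time: 4.45
ee_pos: [0.5581, 0.0358, 0.1167]
tcp_rot: [-179.9, 0.0, 173.7]
wrist_force: [-1.9, -5.0, 3.9]
opening: 0.013
grasp_force: 41.0
```

Gripped on the 14 mm bar with small forces. Turning clockwise, gently.

Converted, -0.52 rad / 6.2832 = -0.0828.

Request:
servo_tool(moves=[[0, 0, 0, -0.0016], [0, 0, 0, -0.0048], [0, 0, 0, -0.0095], [0, 0, 0, -0.0159], [0, 0, 0, -0.0223], [0, 0, 0, -0.0286], [0, 0, 0, -0.035], [0, 0, 0, -0.0414], [0, 0, 0, -0.0477], [0, 0, 0, -0.0541], [0, 0, 0, -0.0605], [0, 0, 0, -0.0668], [0, 0, 0, -0.0732], [0, 0, 0, -0.078], [0, 0, 0, -0.0812], [0, 0, 0, -0.0828]])

```text
time: 5.78
ee_pos: [0.5579, 0.0355, 0.1167]
tcp_rot: [-179.9, 0.1, 143.8]
wrist_force: [-2.0, -7.6, 3.7]
opening: 0.0137
grasp_force: 41.0
```

Converted, -0.527 rad / 6.2832 = -0.0839.

Request:
servo_tool(moves=[[0, 0, 0, -0.0016], [0, 0, 0, -0.0048], [0, 0, 0, -0.0095], [0, 0, 0, -0.0159], [0, 0, 0, -0.0223], [0, 0, 0, -0.0286], [0, 0, 0, -0.035], [0, 0, 0, -0.0414], [0, 0, 0, -0.0477], [0, 0, 0, -0.0541], [0, 0, 0, -0.0605], [0, 0, 0, -0.0668], [0, 0, 0, -0.0732], [0, 0, 0, -0.078], [0, 0, 0, -0.082], [0, 0, 0, -0.0839], [0, 0, 0, -0.0839], [0, 0, 0, -0.0839]])

```text
time: 7.28
ee_pos: [0.5577, 0.0353, 0.1167]
tcp_rot: [-179.9, 0.1, 113.7]
wrist_force: [-3.0, -7.9, 5.0]
opening: 0.0131
grasp_force: 41.1
```

Run:
```python
from h import *
o=get_obs();print(o['q'],o['tcp_rot'],o['ee_pos'],o['wrist_force'],o['torque'])
cv2.imwrite('pics/b.png',cv2.resize(camera('scene')[100:350,160:440,::-1],None,fx=2,fy=2))
```

```text
[ 3.67995243  5.44751582 -2.07765252 82.49236509 -0.11654641 70.01999812] [-1.79943699e+02  1.03540641e-01  1.13660023e+02] [0.5576949  0.03528764 0.11674942] [-3.01041692 -7.86599112  4.96763935] [-1.51197129  0.60069292  0.00271947]
```

View pics/b.png

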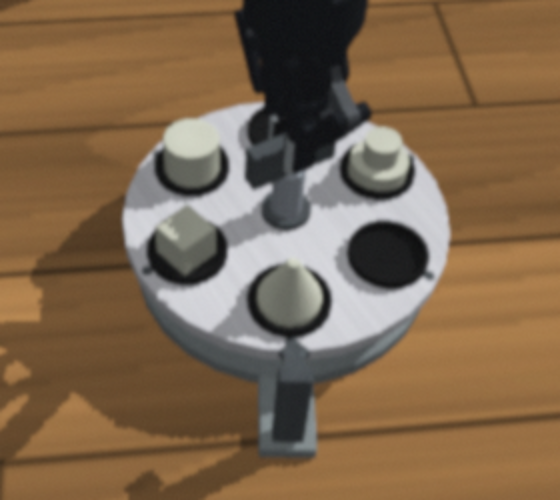

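The crop shows the cone at (290,297), upright right in front of the pointer (290,350), with almost no torque left. Releasing and lifting straight up.

Request:
servo_tool(moves=[[0, 0, 0, 0], [0, 0, 0, 0], [0, 0, 0, 0], [0, 0, 0, 0], [0, 0, 0, 0], [0, 0, 0, 0], [0, 0, 0, 0], [0, 0, 0, 0]], claw=0)

```text
time: 8.0
ee_pos: [0.558, 0.0365, 0.1163]
tcp_rot: [180.0, -0.0, 113.7]
wrist_force: [-0.1, 1.2, 0.2]
opening: 0.0855
grasp_force: 0.0
```

Converted, -27 cm / 75 = -0.36, -26 cm / 75 = -0.3467.

Request:
servo_tool(moves=[[0, 0, 0.0067, 0], [0, 0, 0.02, 0], [0, 0, 0.04, 0], [0, 0, 0.0667, 0], [0, 0, 0.0933, 0], [0, 0, 0.12, 0], [0, 0, 0.1467, 0], [-0.0267, -0.04, 0.1467, 0], [-0.0667, -0.08, 0.1467, 0], [-0.1067, -0.12, 0.1467, 0], [-0.1467, -0.16, 0.1467, 0], [-0.1867, -0.2, 0.1467, 0], [-0.2133, -0.24, 0.1467, 0], [-0.24, -0.28, 0.1467, 0], [-0.2667, -0.32, 0.1467, 0], [-0.28, -0.3467, 0.1467, 0], [-0.28, -0.36, 0.1467, 0], [-0.28, -0.36, 0.1467, 0], [-0.28, -0.36, 0.1467, 0]])

```text
time: 9.58
ee_pos: [0.3483, -0.2336, 0.2268]
tcp_rot: [180.0, 0.0, 113.7]
wrist_force: [-0.2, 0.0, -0.3]
opening: 0.0853
grasp_force: 0.0
```

Run:
```python
from h import *
o=get_obs();print(o['time'],o['ee_pos'],o['wrist_force'])
I=np.hstack([camera('top')[120:350,140:380],camera('scene')[120:350,180:420]])
cv2.imwrite('pics/c.png',cv2.resize(I[:,:,::-1],None,fx=1.6,fy=1.6))
```

```text
9.5833 [ 0.34831288 -0.23356604  0.22675514] [-0.23796328  0.0065031  -0.33651809]
```

View pics/c.png

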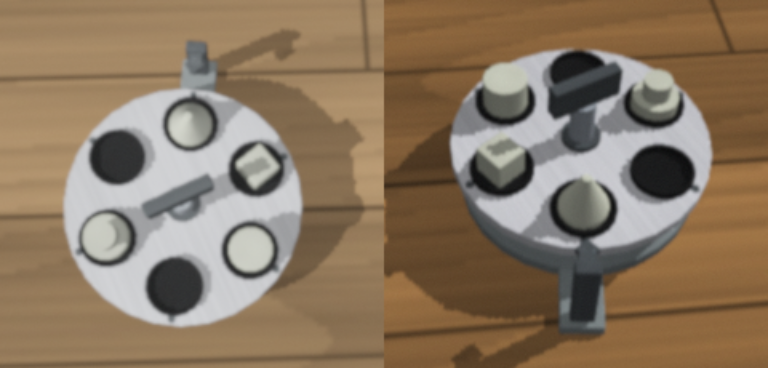

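Both views show the cone upright in its cup at the pointer (top crop (190,122), scene crop (585,205)), and the arm is clear.

```bash
python3 -c "
from workcell import *
print(job_done())"
```

```text
the job is handed in; nothing more can be done
None
```

I turned the table one click clockwise; in the last pictures the cone stands upright in its cup at the pointer with the arm well clear, and I handed the job in at about 9.6 s (no verdict was returned).

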